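Tighten a chocolate mould clamp crisscross

TASK

Close the chocolate mould clamp evenly by pushing its four lever nuts clockwise, in two crisscross passes. First take each lever about half-way round, then in a second pass take each one fully home against its stop; in each pass, after the first lever do the one diagonally opposite it, then the other two. Leave the other things on the table where they are.

Things in the scene. Friction and masses are not known exactly. Their poses are not given: they have to be found in the camera images.
- clamp: square clamp for a chocolate mould, fixed: 190 x 190 steel base, clear mould with brown bonbons in the middle, cover frame with its top 48 above the table. Origin: centre of its underside; x points away from the robot, y left (turned up to 0.4 rad). A lever nut stands on each corner, at x and y +-60. Diagonal pairs: far left with near right, far right with near left.
- lever_far_left (a joint): turn of the far left lever in rad: 0 = loosest, pointing along the clamp's +x; grows clockwise seen from above; 0.8 = half-way; 1.6 = home on its stop (a small upright dark block on the cover, 82 above the table), pointing along the clamp's -y (starts at 0 to 0.2)
- axis_far_left (a point): turning axis of the far left lever, at the height of its grip's centre line (78 above the table). The steel hub, 16 radius, ends 94 above the table; the level arm ends 88 from the axis
- grip_far_left (a point): centre of the far left lever's black grip, 65 from the axis; moves with the lever. The grip is round, 20 thick, 42 to 88 from the axis, clear down to 48 above the table. A push of 2 to 4 N here turns it; it stays where left and stops solidly when home. A finger pushing it from behind stays clear of the other levers
- lever_far_right (a joint): turn of the far right lever in rad: 0 = loosest, pointing along the clamp's -y; grows clockwise seen from above; 0.8 = half-way; 1.6 = home on its stop (a small upright dark block on the cover, 82 above the table), pointing along the clamp's -x (starts at 0 to 0.2)
- axis_far_right (a point): turning axis of the far right lever, at the height of its grip's centre line (78 above the table). The steel hub, 16 radius, ends 94 above the table; the level arm ends 88 from the axis
- grip_far_right (a point): centre of the far right lever's black grip, 65 from the axis; moves with the lever. The grip is round, 20 thick, 42 to 88 from the axis, clear down to 48 above the table. A push of 2 to 4 N here turns it; it stays where left and stops solidly when home. A finger pushing it from behind stays clear of the other levers
- lever_near_right (a joint): turn of the near right lever in rad: 0 = loosest, pointing along the clamp's -x; grows clockwise seen from above; 0.8 = half-way; 1.6 = home on its stop (a small upright dark block on the cover, 82 above the table), pointing along the clamp's +y (starts at 0 to 0.2)
- axis_near_right (a point): turning axis of the near right lever, at the height of its grip's centre line (78 above the table). The steel hub, 16 radius, ends 94 above the table; the level arm ends 88 from the axis
- grip_near_right (a point): centre of the near right lever's black grip, 65 from the axis; moves with the lever. The grip is round, 20 thick, 42 to 88 from the axis, clear down to 48 above the table. A push of 2 to 4 N here turns it; it stays where left and stops solidly when home. A finger pushing it from behind stays clear of the other levers
- lever_near_left (a joint): turn of the near left lever in rad: 0 = loosest, pointing along the clamp's +y; grows clockwise seen from above; 0.8 = half-way; 1.6 = home on its stop (a small upright dark block on the cover, 82 above the table), pointing along the clamp's +x (starts at 0 to 0.2)
- axis_near_left (a point): turning axis of the near left lever, at the height of its grip's centre line (78 above the table). The steel hub, 16 radius, ends 94 above the table; the level arm ends 88 from the axis
- grip_near_left (a point): centre of the near left lever's black grip, 65 from the axis; moves with the lever. The grip is round, 20 thick, 42 to 88 from the axis, clear down to 48 above the table. A push of 2 to 4 N here turns it; it stays where left and stops solidly when home. A finger pushing it from behind stays clear of the other levers
- empty_mould: bystander: empty clear mould tray, 240 x 120 x 24, lying flat; origin on its underside
- bonbon_card: bystander: white card 150 x 110 with rows of bonbons, 22 high; origin on its underside
- spatula: bystander: spatula with wooden handle, lying flat, less than 35 high; origin on its underside
- brush: bystander: brush with wooden handle, lying flat, less than 35 high; origin on its underside
- bowl: bystander: steel bowl, 130 across, 60 high; origin on its underside
- jar: bystander: glass jar, 64 across, 90 high; origin on its underside
- scraper: bystander: steel blade with white handle, 110 wide, 25 high; origin on its underside

How it is judged (in metres and radians):
On the way, in this order (a step that is already met when the one before it is completed fails the run):
1. first pass done: every lever has been taken past 0.4 rad and none past 1.2 rad (value of joint lever_far_left between 0.4 and 1.2 rad and value of joint lever_far_right between 0.4 and 1.2 rad and value of joint lever_near_right between 0.4 and 1.2 rad and value of joint lever_near_left between 0.4 and 1.2 rad), for 0.1 s.
2. second pass done: every lever home (past 1.5 of 1.6 rad) (value of joint each of lever_far_left, lever_far_right, lever_near_right, lever_near_left above 1.5 rad), for 0.2 s.
At the end, for the whole second after the job is handed in: all four levers stand home, past 1.5 rad of their 1.6 rad, at rest (below 0.1 rad/s) (all of step 2 and velocity of joint each of lever_far_left, lever_far_right, lever_near_right, lever_near_left below 0.1 rad/s); the robot touches nothing.
It fails at once if in the first pass, two neighbouring levers taken past 0.4 rad while both others are still short of it (the second lever must be the one diagonally opposite the first) ((value of joint each of lever_far_left, lever_far_right above 0.4 rad and value of joint each of lever_near_right, lever_near_left below 0.4 rad) or (value of joint each of lever_far_right, lever_near_right above 0.4 rad and value of joint each of lever_near_left, lever_far_left below 0.4 rad) or (value of joint each of lever_near_right, lever_near_left above 0.4 rad and value of joint each of lever_far_left, lever_far_right below 0.4 rad) or (value of joint each of lever_near_left, lever_far_left above 0.4 rad and value of joint each of lever_far_right, lever_near_right below 0.4 rad)).
It fails at once if in the second pass, two neighbouring levers taken past 1.2 rad while both others are still short of it (the second lever must be the one diagonally opposite the first) ((value of joint each of lever_far_left, lever_far_right above 1.2 rad and value of joint each of lever_near_right, lever_near_left below 1.2 rad) or (value of joint each of lever_far_right, lever_near_right above 1.2 rad and value of joint each of lever_near_left, lever_far_left below 1.2 rad) or (value of joint each of lever_near_right, lever_near_left above 1.2 rad and value of joint each of lever_far_left, lever_far_right below 1.2 rad) or (value of joint each of lever_near_left, lever_far_left above 1.2 rad and value of joint each of lever_far_right, lever_near_right below 1.2 rad)).
It fails at once if a lever taken past 1.2 rad while another has not had its first pass (is below 0.4 rad) (value of joint any of lever_far_left, lever_far_right, lever_near_right, lever_near_left above 1.2 rad and value of joint any of lever_far_left, lever_far_right, lever_near_right, lever_near_left below 0.4 rad).
It fails at once if a bystander shifted by more than 30 mm (distance of any of empty_mould, bonbon_card, spatula, brush, bowl, jar, scraper from where it was at the start of the episode above 0.03 m).
It also fails if it takes over 72 s, if anything falls off the work surface, if the arm or the gripper's body presses on something with over 40 N, if the wrist force passes 120 N, or if a joint passes its speed limit or range.

ROBOT

A 6-joint arm with a two-finger parallel gripper is mounted at the origin on the work surface. World frame = base frame: x ahead of the robot, y to its left, z up, the work surface at z = 0. Lengths are in mm, angles in rad, forces in N, time in s.
With the tool pointing down it reaches from about 300 to 1000 mm from the base axis. Payload 5.1 kg.
Tool frame: the origin (TCP) lies between the finger pads; the fingertips stand 17 mm ahead of it and the grasp point (between the pads) lies 2 mm behind it; z points along the fingers, y is the direction in which the jaws open and shut (so a half turn about z gives the same grasp; the last joint's range is limited). The gripper opens to 95 mm and grips with 3 to 60 N. Pads are 20 mm wide; open, the fingers measure 119 mm over their backs; the gripper's body (75 mm by 180 mm) begins 59 mm behind the grasp point.
Start: joints at [1.087, 0.124, 1.65, -0, 1.367, -0.083], TCP at [253.62, 598.466, 231.656] pointing down, gripper open.
Joint ranges: [-2.61, 2.61], [-1.02, 2.33], [0.03, 2.71], [-1.35, 4.49], [0.32, 2.68], [-2.91, 2.91]. Speed limits (rad/s): [2.57, 2.57, 3.14, 3.14, 3.14, 3.14].

INTERFACE

Orientations are given as a unit quaternion [w, x, y, z].
In Python, from station import * gives the robot as it stands. The module is installed in compiled form; this text tells all that it offers.
- The arm moves only by the tool drive_tool, never from a script. Its argument "rows" is text: rows parted by semicolons, each of 7 numbers parted by spaces: the turn, a rotation vector about the tool's x, y, z in degrees, then the shift along the tool's x, y, z in cm, then the gripper's target within -1 to 1 (fully open at 1, half-way at 0, shut at -1). A call has 1 to 20 rows; each row is the pose to reach, as a shift and turn from the pose commanded when the call began, along the tool's axes at that moment; what a row does not reach only later rows make up. A row lasts 1/12 s, in which the tool goes at most 41.7 mm and 7.16 degrees, less where a joint would pass 70% of its speed; a pose out of reach is approached as far as the arm can. A call with a gripper value outside its range is refused whole. The fingers move at their own pace and stop on an object; the grip force is fixed at half the most. Time passes only in rows, so rows that repeat a pose let the fingers close. It gives the time, the measured TCP pose, the force and the opening at its end, in the units of the state.
- get_obs(): the state, without advancing time (a new reading comes with each control period).
- grab_frame(name): name is "scene" or "top" or "wrist"; returns the picture (400x640x3 uint8, red, green, blue); there is no depth.
- get_calibration(name): a dict with "mtx" (3x3 intrinsics, pixels), "eye" and "orientation" of the camera in the world. Camera axes: x right, y up, looking along -z (the intrinsics and any distortion apply to the point x, -y, -z); pixel columns grow to the right and rows downward; lengths in mm; the calibration is good to about 2 mm. The wrist camera is an equidistant fisheye: a pixel r from the principal point sees the ray r / f radians off the axis. A picture is of the moment at which its call begins: read the wrist's pose just before it. get_calibration takes no time and is no camera call; for the wrist camera it gives the pose at the moment of the call.
- hand_in(): hands the job in, once; it reports no verdict.
Trained networks look in the newest picture that a camera, given by its name, has taken for a name from the list of things; names that differ only in an ending like _2 or _b are one class to them, and where a whole thing is asked for, a point or a joint stands for the part that bears it (a point fixed in the world has none). Each returns a list of dicts, best first, with "confidence" (0 to 1); they miss things now and then, are a little off and sometimes report something else, mostly with a low value. They report only what shows in the picture. A call takes as long as a camera call.
- outline_of(camera, thing): "region" (400x640 bool, what is visible of it) and "location" ([column, row] in pixels, amid what is visible of it).
- place_of(camera, thing): "location" ([column, row] in pixels: a listed point, or the origin of a listed thing).
The state is a dict: "time_s": time; "joint_positions": joint angles; "dq": joint speeds; "joint_efforts": joint torques, N m; "tcp_pos": TCP position; "orientation": TCP orientation; "wrist_force": force on the tool from outside, world axes, zero at the start; "moment": the same for the moment, N m; "gripper_width": finger opening in mm.
Only numpy, scipy, OpenCV 4.12 (cv2) and the standard library are available. Lean on these libraries where they do the work, as an engineer would, in place of code of your own. Each camera call takes 0.05 s, during which the arm holds its last target.

## Working session

There is one attempt and no reset: what is moved stays moved. The work goes in short steps, Python scripts to look and compute and a tool call to move; the robot and the scene stay as the last step left them, time stands still between calls to the robot, and variables do not carry over. Pictures are saved under pics/ and viewed, and the job is handed in when it is done.

Besides the shell and the picture viewer there is one more tool, called after "Request:" as name(argument=value, ...), one argument or row to a line, values as JSON. drive_tool: Moves the arm, as the interface text tells. Its arguments: {"type":"object","properties":{"rows":{"type":"string"}},"required":["rows"]}

```bash
mkdir -p pics; python3 - <<'E'
from station import *
import cv2
o=get_obs();print({k:o[k] for k in('time_s','tcp_pos','orientation','gripper_width')})
for n in('top','scene'):
    f=grab_frame(n);cv2.imwrite(f'pics/{n}0.png',f[:,:,::-1]);c=get_calibration(n);print(n,c)
    for t in ['clamp']+[a+'_'+b for a in('axis','grip') for b in('far_left','far_right','near_right','near_left')]:
        print(t,[( [round(float(v),1) for v in d['location']],round(d['confidence'],2)) for d in place_of(n,t)[:3]])
E
```

```text
{'time_s': 0.0, 'tcp_pos': array([253.34591389, 597.93770721, 230.39618311]), 'orientation': array([-2.90224757e-04,  1.99047258e-01,  9.79989342e-01, -9.97137206e-04]), 'gripper_width': 95.13011213345283}
top {'mtx': array([[514.01690005,   0.        , 311.36747377],
       [  0.        , 514.01690005, 194.1045983 ],
       [  0.        ,   0.        ,   1.        ]]), 'eye': array([ 339.54905144,   -5.19131558, 1537.50316455]), 'orientation': array([-0.69695134, -0.06589769,  0.05226365,  0.71216911])}
clamp [([286.6, 209.3], 0.62)]
axis_far_left [([266.7, 180.8], 0.67)]
axis_far_right [([305.9, 188.8], 0.83), ([256.0, 224.4], 0.45)]
axis_near_right [([297.9, 232.2], 0.76)]
axis_near_left [([257.3, 222.0], 0.87)]
grip_far_left [([273.2, 161.1], 0.5)]
grip_far_right [([325.5, 198.2], 0.67)]
grip_near_right [([257.0, 224.8], 0.72), ([292.3, 252.7], 0.49)]
grip_near_left [([231.2, 221.4], 0.8)]
scene {'mtx': array([[432.81373676,   0.        , 316.58798323],
       [  0.        , 432.81373676, 194.46157734],
       [  0.        ,   0.        ,   1.        ]]), 'eye': array([1321.07155219,  243.00485186, 1055.00107646]), 'orientation': array([0.57187846, 0.19140479, 0.26467918, 0.75250526])}
clamp [([346.1, 205.4], 0.59)]
axis_far_left [([358.4, 215.6], 0.72), ([340.2, 277.7], 0.26)]
axis_far_right []
axis_near_right [([339.8, 168.1], 0.96)]
axis_near_left [([376.0, 182.8], 0.64), ([322.2, 201.1], 0.22)]
grip_far_left [([346.6, 228.8], 0.65)]
grip_far_right [([303.2, 189.0], 0.58)]
grip_near_right [([354.0, 154.4], 0.69)]
grip_near_left [([302.4, 189.6], 0.64), ([298.3, 193.2], 0.61), ([400.4, 193.4], 0.52)]
```

```bash
cat > h.py <<'E'
import numpy as np
from station import *
from scipy.spatial.transform import Rotation as R
def cam(n):
    c=get_calibration(n);q=c['orientation'];return c['mtx'],np.array(c['eye']),R.from_quat([q[1],q[2],q[3],q[0]]).as_matrix()
def unproj(n,px,z):
    K,e,M=cam(n);d=np.linalg.inv(K)@[px[0],px[1],1];d=M@(d*[1,-1,-1]);return e+d*(z-e[2])/d[2]
def proj(n,p):
    K,e,M=cam(n);d=(M.T@(np.array(p)-e))*[1,-1,-1];u=K@d;return u[:2]/u[2]
E
python3 - <<'E'
from h import *
T={'fl':((266.7,180.8),(358.4,215.6),(273.2,161.1),(346.6,228.8)),'fr':((305.9,188.8),None,(325.5,198.2),(303.2,189)),'nr':((297.9,232.2),(339.8,168.1),(292.3,252.7),(354,154.4)),'nl':((257.3,222),(376,182.8),(231.2,221.4),(400.4,193.4))}
for k,v in T.items():
    print(k,[None if p is None else unproj(c,p,78)[:2].round(1) for p,c in zip(v,('top','scene')*2)])
import cv2
a=cv2.imread('pics/top0.png');b=cv2.imread('pics/scene0.png')
cv2.imwrite('pics/tc.png',cv2.resize(a[130:290,180:390],None,fx=3.7,fy=3.7,interpolation=cv2.INTER_CUBIC))
cv2.imwrite('pics/sc.png',cv2.resize(b[130:290,250:460],None,fx=3.7,fy=3.7,interpolation=cv2.INTER_CUBIC))
E
```

```text
fl [array([628.5, 149.3]), array([628.4, 151.7]), array([686.6, 130. ]), array([679.4, 130.4])]
fr [array([602.2,  36.1]), None, array([573.5, -19.8]), array([578.1, -22.8])]
nr [array([477.3,  61.1]), array([471.9,  60.1]), array([419.6,  77.8]), array([405.7,  88.8])]
nl [array([509.1, 176.8]), array([500.1, 176. ]), array([512.5, 251.8]), array([520.8, 250.9])]
```

View pics/top0.png

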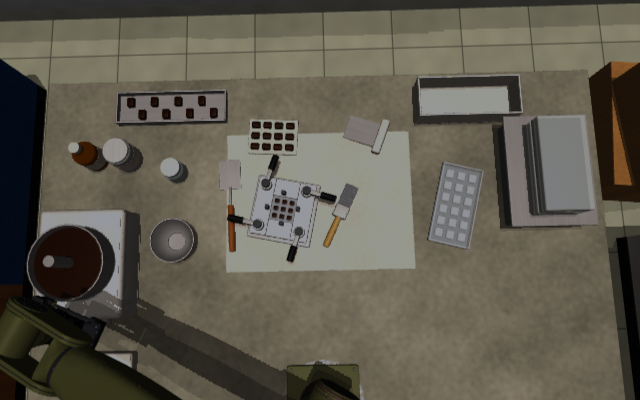

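View pics/scene0.png

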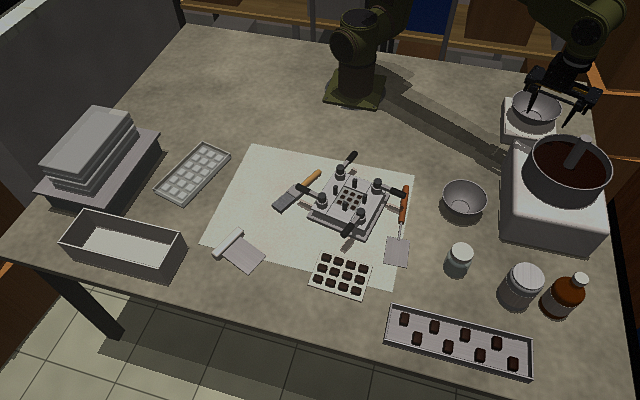

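View pics/tc.png

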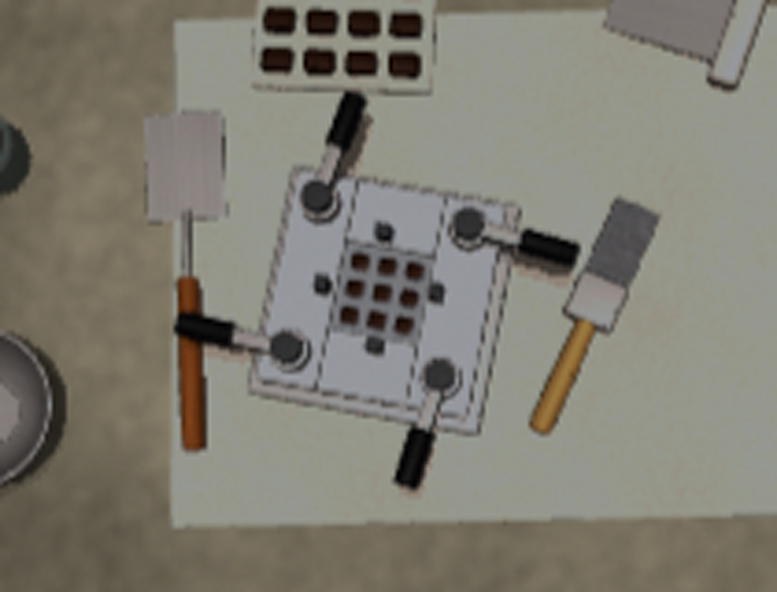

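```bash
python3 - <<'E'
from h import *
H={'fl':(318,197),'fr':(470,224),'nr':(440,376),'nl':(288,349)}
G={'fl':(346,121),'fr':(549,247),'nr':(414,458),'nl':(205,330)}
f=lambda p:(p[0]/3.7+180-.36,p[1]/3.7+130-.36)
P=np.array([unproj('top',f(H[k]),94)[:2] for k in H]);L=np.array([[60,60],[60,-60],[-60,-60],[-60,60.]])
c=P.mean(0);Q=P-c
yaw=np.arctan2((L[:,0]*Q[:,1]-L[:,1]*Q[:,0]).sum(),(L*Q).sum());Rz=np.array([[np.cos(yaw),-np.sin(yaw)],[np.sin(yaw),np.cos(yaw)]])
print(c,yaw,(Q-L@Rz.T).round(1).tolist())
for i,k in enumerate(H):
    a=c+Rz@L[i];g=unproj('top',f(G[k]),84)[:2];d=Rz.T@(g-a)
    th=-(np.arctan2(d[1],d[0]))-i*np.pi/2;th=(th+np.pi)%(2*np.pi)-np.pi
    print(k,'axis',a.round(1),'grip',g.round(1),np.linalg.norm(d).round(1),'theta',th.round(3), 'scene',proj('scene',[*a,94]).round(1))
E
```

```text
[548.66365236 104.27926214] -0.2018853534694706 [[-0.2, -0.2], [-0.1, 0.0], [0.6, 0.9], [-0.3, -0.7]]
fl axis [619.5 151. ] grip [681.4 129.6] 65.6 theta 0.132 scene [359.2 209.6]
fr axis [595.4  33.5] grip [577.6 -27.1] 63.1 theta 0.085 scene [320.3 194.1]
nr axis [477.9  57.5] grip [417.3  79.7] 64.5 theta 0.149 scene [338.6 165.8]
nl axis [501.9 175.1] grip [518.9 239.7] 66.8 theta 0.055 scene [376.1 179.7]
```

View pics/sc.png

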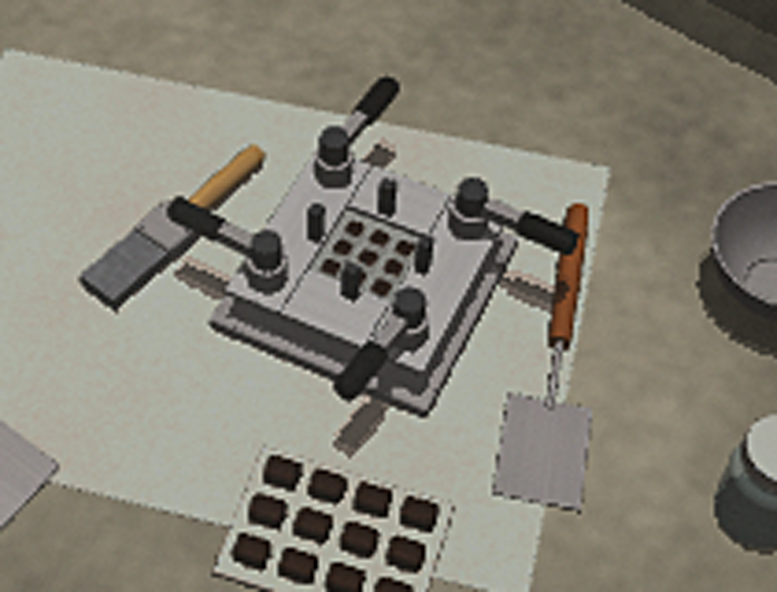

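```bash
cat >> h.py <<'E'
C=np.array([548.7,104.3]);YAW=-0.202
RZ=np.array([[np.cos(YAW),-np.sin(YAW)],[np.sin(YAW),np.cos(YAW)]])
I={'fl':0,'fr':1,'nr':2,'nl':3}
L=np.array([[60,60],[60,-60],[-60,-60],[-60,60.]])
def cl(k,u,v): # lever frame -> clamp
    i=I[k];a=-i*np.pi/2;return L[i]+u*np.array([np.cos(a),np.sin(a)])+v*np.array([np.sin(a),-np.cos(a)])
def pt(k,th,back=0,r=65):
    hu,hv=(10,12) if I[k]%2==0 else (12,10)
    n=np.array([np.sin(th),-np.cos(th)]);s=10+hu*abs(np.sin(th))+hv*abs(np.cos(th))+back
    return cl(k,*(r*np.array([np.cos(th),np.sin(th)])+n*s))
def here():
    o=get_obs();q=o['orientation'];return o,R.from_quat([q[1],q[2],q[3],q[0]]).as_matrix()
def rel(pts): # list of (clampx,clampy,z) -> tool cm
    o,M=here()
    for p in pts:
        w=np.array([*(C+RZ@np.array(p[:2])),p[2]]);print((M.T@(w-o['tcp_pos'])/10).round(2))
E
python3 - <<'E'
from h import *
o,M=here()
tx=np.array([*(-RZ[:,0]),0]);Mt=np.c_[tx,np.cross([0,0,-1],tx),[0,0,-1]]
print(np.degrees(R.from_matrix(M.T@Mt).as_rotvec()))
p=pt('fl',0,14)
rel([(*p,231),(*p,150)])
for k in('fl','nr','fr','nl'):
  print(k,[pt(k,t,b).round(0).tolist() for t,b in((0,14),(0,0),(.4,0),(.8,0),(.8,25),(1.2,0),(1.6,0))])
E
```

```text
[ 1.13647685e-03  1.33142368e-03 -1.13895139e+01]
[-56.81 -22.11   0.07]
[-56.81 -22.11   8.17]
fl [[125.0, 96.0], [125.0, 82.0], [130.0, 58.0], [124.0, 31.0], [142.0, 49.0], [106.0, 8.0], [78.0, -6.0]]
nr [[-125.0, -96.0], [-125.0, -82.0], [-130.0, -58.0], [-124.0, -31.0], [-142.0, -49.0], [-106.0, -8.0], [-78.0, 6.0]]
fr [[94.0, -125.0], [80.0, -125.0], [57.0, -129.0], [31.0, -124.0], [49.0, -142.0], [8.0, -107.0], [-6.0, -80.0]]
nl [[-94.0, 125.0], [-80.0, 125.0], [-57.0, 129.0], [-31.0, 124.0], [-49.0, 142.0], [-8.0, 107.0], [6.0, 80.0]]
```

Request:
drive_tool(
  rows="0 0 -11.4 -56.8 -22.1 0 -1;0 0 -11.4 -56.8 -22.1 0 -1;0 0 -11.4 -56.8 -22.1 0 -1;0 0 -11.4 -56.8 -22.1 0 -1;0 0 -11.4 -56.8 -22.1 0 -1;0 0 -11.4 -56.8 -22.1 0 -1;0 0 -11.4 -56.8 -22.1 0 -1;0 0 -11.4 -56.8 -22.1 0 -1;0 0 -11.4 -56.8 -22.1 0 -1;0 0 -11.4 -56.8 -22.1 0 -1;0 0 -11.4 -56.8 -22.1 0 -1;0 0 -11.4 -56.8 -22.1 0 -1;0 0 -11.4 -56.8 -22.1 0 -1;0 0 -11.4 -56.8 -22.1 0 -1;0 0 -11.4 -56.8 -22.1 0 -1;0 0 -11.4 -56.8 -22.1 0 -1;0 0 -11.4 -56.8 -22.1 8 -1;0 0 -11.4 -56.8 -22.1 8 -1;0 0 -11.4 -56.8 -22.1 8 -1;0 0 -11.4 -56.8 -22.1 8 -1",
)

```text
time_s: 2.67
tcp_pos: [688.0, 173.6, 148.5]
orientation: [-0.003, 0.1, 0.995, -0.001]
wrist_force: [-0.2, -0.4, 0.8]
gripper_width: 0.4
```

```bash
python3 - <<'E'
from h import *
import cv2
o,M=here();print(RZ.T@(o['tcp_pos'][:2]-C),np.degrees(np.arctan2(M[1,0],M[0,0])))
f=grab_frame('top');cv2.imwrite('pics/t1.png',cv2.resize(f[130:290,180:390,::-1],None,fx=3.7,fy=3.7))
rel([(*pt('fl',t,b),75) for t,b in((0,14),(.2,0),(.4,0),(.6,0),(.8,0),(.8,25))])
E
```

```text
[122.54391942  95.78797792] 168.46372353163605
[-0.07 -0.05  7.69]
[-0.41 -2.62  7.69]
[-0.52 -3.89  7.69]
[-0.37 -5.22  7.69]
[ 0.08 -6.54  7.69]
[-1.72 -4.8   7.69]
```

View pics/t1.png

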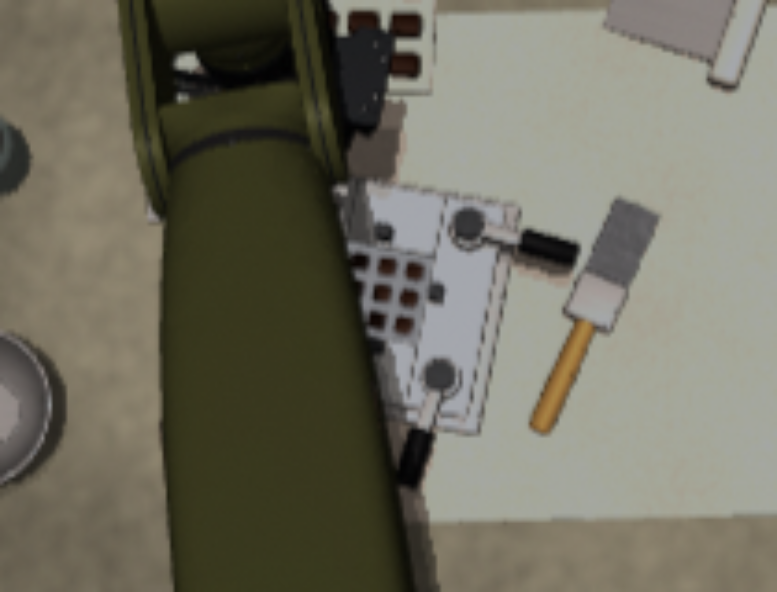

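The arm covers the left half of the clamp in this view, and the two right levers are unmoved. Next is the first push, on the far left lever.

Request:
drive_tool(
  rows="0 0 0 0 0 4 -1;0 0 0 0 0 7.5 -1;0 0 0 0 0 7.5 -1;0 0 0 -0.2 -1 7.5 -1;0 0 0 -0.3 -1.8 7.5 -1;0 0 0 -0.4 -2.6 7.5 -1;0 0 0 -0.5 -3.3 7.5 -1;0 0 0 -0.5 -3.9 7.5 -1;0 0 0 -0.4 -4.6 7.5 -1;0 0 0 -0.4 -5.2 7.5 -1;0 0 0 -0.2 -5.8 7.5 -1;0 0 0 0 -6.4 7.5 -1;0 0 0 0 -6.4 7.5 -1;0 0 0 0 -6.4 7.5 -1",
)

```text
time_s: 3.88
tcp_pos: [676.9, 109.7, 76.1]
orientation: [-0.001, 0.101, 0.995, -0.001]
wrist_force: [-0.6, -0.8, 2.0]
gripper_width: 0.7
```

```bash
python3 - <<'E'
from h import *
o,M=here();print(RZ.T@(o['tcp_pos'][:2]-C),o['tcp_pos'],o['wrist_force'],pt('fl',.8))
E
```

```text
[124.53811877  31.04760871] [676.9349727  109.73035999  76.0790784 ] [-0.61752586 -0.77489634  1.96940802] [123.60293625  31.16159207]
```

Request:
drive_tool(
  rows="0 0 0 -1.5 1.8 0 -1;0 0 0 -1.5 1.8 -4 -1;0 0 0 -1.5 1.8 -7 -1;0 0 0 -1.5 1.8 -7 -1;0 0 0 25 -12.7 -7 -1;0 0 0 25 -12.7 -7 -1;0 0 0 25 -12.7 -7 -1;0 0 0 25 -12.7 -7 -1;0 0 0 25 -12.7 -7 -1;0 0 0 25 -12.7 -7 -1;0 0 0 25 -12.7 -7 -1;0 0 0 25 -12.7 -7 -1;0 0 0 25 -12.7 -7 -1;0 0 0 25 -12.7 -7 -1",
)

```text
time_s: 5.05
tcp_pos: [406.8, 36.1, 146.5]
orientation: [0.0, 0.101, 0.995, -0.0]
wrist_force: [-0.1, 0.5, -0.5]
gripper_width: 0.2
```

```bash
cat > look.py <<'E'
import sys
from h import *
import cv2
n,k,mode=sys.argv[1:4]
o,M=here();print(o['time_s'],RZ.T@(o['tcp_pos'][:2]-C),o['tcp_pos'][2],np.degrees(np.arctan2(M[1,0],M[0,0])))
f=grab_frame('top');s=grab_frame('scene')
im=cv2.resize(np.hstack([f[150:270,210:350],s[130:250,280:420]])[:,:,::-1],None,fx=2.8,fy=2.8,interpolation=cv2.INTER_CUBIC);cv2.imwrite(f'pics/{n}.png',im)
S=((0,14),(.2,0),(.4,0),(.6,0),(.8,0),(.8,25)) if mode=='1' else ((.8,25),(.8,5),(.8,0),(1.0,0),(1.2,0),(1.4,0),(1.5,0),(1.6,0),(1.6,-4),(1.6,20))
rel([(*pt(k,t,b),75) for t,b in S])
E
python3 look.py a1 nr 1
```

```text
5.05 [-125.28941627  -95.24418608] 146.51420733841076 168.40962237646448
[ 0.09 -0.12  7.2 ]
[0.43 2.44 7.2 ]
[0.54 3.71 7.2 ]
[0.39 5.04 7.2 ]
[-0.05  6.36  7.2 ]
[1.74 4.62 7.2 ]
```

View pics/a1.png

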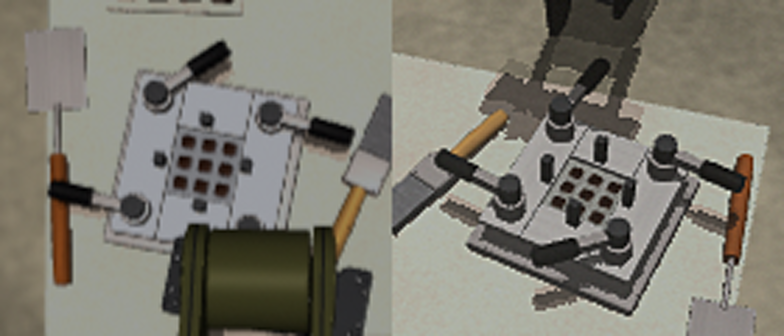

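Far left now points about 58° off image-up in the top view, from hub (156,95) to grip (209,62). That gives about 0.81 rad. The near right lever is next.

Request:
drive_tool(
  rows="0 0 0 0.1 -0.1 4 -1;0 0 0 0.1 -0.1 7.2 -1;0 0 0 0.1 -0.1 7.2 -1;0 0 0 0.2 0.8 7.2 -1;0 0 0 0.3 1.6 7.2 -1;0 0 0 0.4 2.4 7.2 -1;0 0 0 0.5 3.1 7.2 -1;0 0 0 0.5 3.7 7.2 -1;0 0 0 0.4 4.4 7.2 -1;0 0 0 0.4 5 7.2 -1;0 0 0 0.2 5.6 7.2 -1;0 0 0 0 6.3 7.2 -1;0 0 0 0 6.3 7.2 -1;0 0 0 0 6.3 7.2 -1;0 0 0 1.7 4.6 7.2 -1;0 0 0 1.7 4.6 4 -1;0 0 0 1.7 4.6 0 -1;0 0 0 1.7 4.6 0 -1",
)

```text
time_s: 6.65
tcp_pos: [403.6, 85.2, 153.7]
orientation: [0.006, 0.101, 0.995, 0.002]
wrist_force: [1.4, 0.6, 1.0]
gripper_width: 0.3
```

```bash
python3 look.py a2 fr 1
```

```text
6.65 [-138.31598904  -47.77806277] 153.6770726301864 168.40052380073283
[-23.43  -7.67   7.47]
[-20.92  -7.98   7.45]
[-19.7   -8.08   7.45]
[-18.43  -7.94   7.44]
[-17.15  -7.53   7.44]
[-18.89  -9.32   7.44]
```

View pics/a2.png

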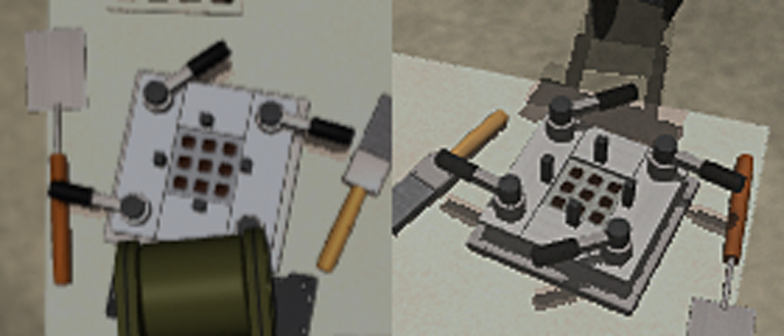

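Near right has swung round in the scene view, from (595,75) to (620,97). I'll move over to far right.

Request:
drive_tool(
  rows="0 0 0 -23.6 -7.6 0 -1;0 0 0 -23.6 -7.6 0 -1;0 0 0 -23.6 -7.6 0 -1;0 0 0 -23.6 -7.6 0 -1;0 0 0 -23.6 -7.6 0 -1;0 0 0 -23.6 -7.6 0 -1;0 0 0 -23.6 -7.6 0 -1;0 0 0 -23.6 -7.6 0 -1;0 0 0 -23.6 -7.6 0 -1;0 0 0 -23.6 -7.6 0 -1",
)

```text
time_s: 7.58
tcp_pos: [614.3, -36.2, 145.6]
orientation: [-0.001, 0.1, 0.995, 0.0]
wrist_force: [-0.3, -0.1, 0.7]
gripper_width: 0.5
```

```bash
python3 look.py a3 fr 1
```

```text
7.5833 [  92.41274297 -124.43957021] 145.5634484547485 168.46467556890502
[-0.13 -0.07  7.16]
[ 2.39 -0.38  7.16]
[ 3.61 -0.49  7.16]
[ 4.88 -0.34  7.16]
[6.15 0.07 7.16]
[ 4.41 -1.72  7.16]
```

View pics/a3.png

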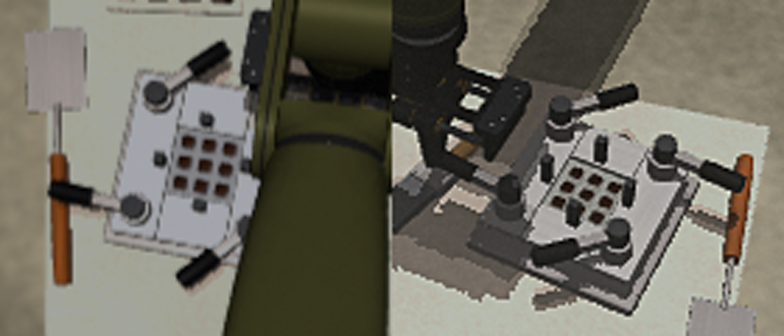

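Near right now runs from hub ≈(249,228) to grip (198,270), roughly 0.7–0.8 rad. Now I push far right.

Request:
drive_tool(
  rows="0 0 0 -0.1 -0.1 4 -1;0 0 0 -0.1 -0.1 7.1 -1;0 0 0 -0.1 -0.1 7.1 -1;0 0 0 0.8 -0.2 7.1 -1;0 0 0 1.6 -0.3 7.1 -1;0 0 0 2.4 -0.4 7.1 -1;0 0 0 3 -0.4 7.1 -1;0 0 0 3.6 -0.5 7.1 -1;0 0 0 4.3 -0.4 7.1 -1;0 0 0 4.9 -0.3 7.1 -1;0 0 0 5.5 -0.1 7.1 -1;0 0 0 6.1 0 7.1 -1;0 0 0 6.1 0 7.1 -1;0 0 0 6.1 0 7.1 -1;0 0 0 4.4 -1.7 7.1 -1;0 0 0 4.4 -1.7 4 -1;0 0 0 4.4 -1.7 0 -1;0 0 0 4.4 -1.7 0 -1",
)

```text
time_s: 9.18
tcp_pos: [573.0, -45.6, 153.7]
orientation: [0.005, 0.101, 0.995, -0.0]
wrist_force: [0.5, 0.2, 1.6]
gripper_width: 0.7
```

```bash
python3 look.py a4 nl 1
```

```text
9.1833 [  53.87154053 -141.93898713] 153.73170968176242 168.41916012067065
[14.51 26.69  7.31]
[11.99 27.    7.31]
[10.78 27.1   7.32]
[ 9.51 26.96  7.32]
[ 8.23 26.55  7.32]
[ 9.97 28.34  7.32]
```

View pics/a4.png

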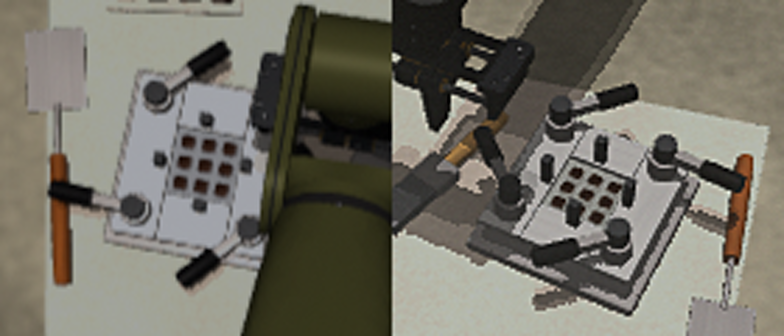

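Far right has turned: its grip is at (488,147) in the scene view. Over to near left.

Request:
drive_tool(
  rows="0 0 0 14.4 26.7 0 -1;0 0 0 14.4 26.7 0 -1;0 0 0 14.4 26.7 0 -1;0 0 0 14.4 26.7 0 -1;0 0 0 14.4 26.7 0 -1;0 0 0 14.4 26.7 0 -1;0 0 0 14.4 26.7 0 -1;0 0 0 14.4 26.7 0 -1;0 0 0 14.4 26.7 0 -1;0 0 0 14.4 26.7 0 -1;0 0 0 14.4 26.7 0 -1;0 0 0 14.4 26.7 0 -1",
)

```text
time_s: 10.28
tcp_pos: [481.9, 244.2, 146.0]
orientation: [-0.001, 0.102, 0.995, -0.0]
wrist_force: [0.7, -0.3, -0.4]
gripper_width: 0.3
```

```bash
python3 look.py a5 nl 1
```

```text
10.2833 [-93.54025319 123.60808377] 146.0030182246363 168.3209498147269
[0.06 0.12 7.14]
[-2.46  0.44  7.14]
[-3.67  0.55  7.14]
[-4.94  0.41  7.14]
[-6.22 -0.    7.14]
[-4.47  1.79  7.14]
```

View pics/a5.png

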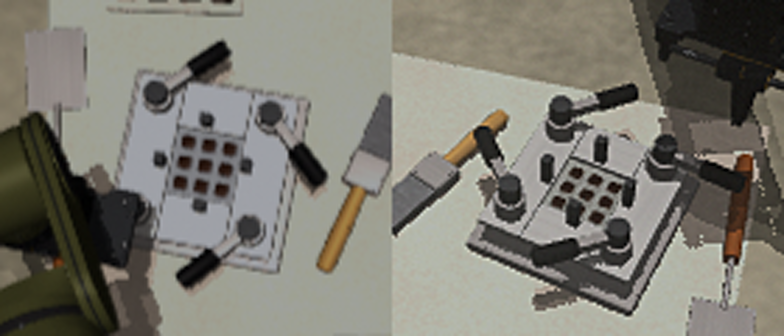

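Far left, far right and near right all stand near half-way in the top view. Near left is next.

Request:
drive_tool(
  rows="0 0 0 0.1 0.1 4 -1;0 0 0 0.1 0.1 7.1 -1;0 0 0 0.1 0.1 7.1 -1;0 0 0 -0.8 0.2 7.1 -1;0 0 0 -1.6 0.3 7.1 -1;0 0 0 -2.4 0.4 7.1 -1;0 0 0 -3 0.5 7.1 -1;0 0 0 -3.7 0.5 7.1 -1;0 0 0 -4.3 0.5 7.1 -1;0 0 0 -4.9 0.4 7.1 -1;0 0 0 -5.5 0.2 7.1 -1;0 0 0 -6.2 0 7.1 -1;0 0 0 -6.2 0 7.1 -1;0 0 0 -6.2 0 7.1 -1;0 0 0 -4.5 1.8 7.1 -1;0 0 0 -4.5 1.8 4 -1;0 0 0 -4.5 1.8 0 -1;0 0 0 -4.5 1.8 0 -1",
)

```text
time_s: 11.88
tcp_pos: [533.8, 256.2, 155.4]
orientation: [0.007, 0.1, 0.995, 0.003]
wrist_force: [1.9, 0.9, 1.2]
gripper_width: 0.5
```

```bash
python3 look.py a6 fl 2
```

```text
11.8833 [-45.02492758 145.82512909] 155.4024384377223 168.4819118303383
[-18.83  -9.59   7.57]
[-17.4  -10.98   7.55]
[-17.04 -11.33   7.55]
[-16.29 -12.57   7.54]
[-15.24 -13.64   7.53]
[-13.94 -14.48   7.52]
[-13.21 -14.78   7.52]
[-12.52 -15.     7.51]
[-12.12 -14.99   7.51]
[-14.52 -15.06   7.52]
```

View pics/a6.png

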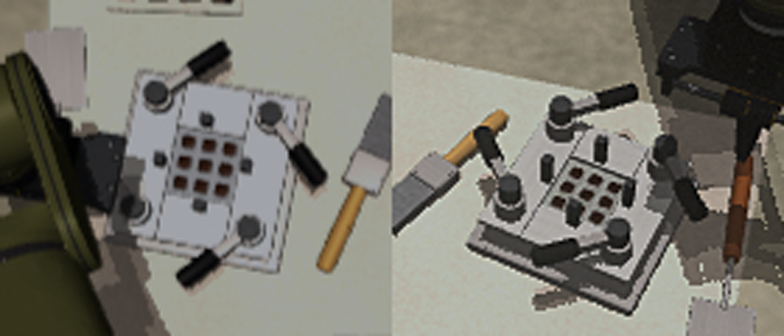

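Near left has swung too: its grip is at (690,195) in the scene view. The second pass starts at far left.

Request:
drive_tool(
  rows="0 0 0 -19.1 -9.3 0 -1;0 0 0 -19.1 -9.3 0 -1;0 0 0 -19.1 -9.3 0 -1;0 0 0 -19.1 -9.3 0 -1;0 0 0 -19.1 -9.3 0 -1;0 0 0 -19.1 -9.3 0 -1;0 0 0 -19.1 -9.3 0 -1;0 0 0 -19.1 -9.3 0 -1;0 0 0 -19.1 -9.3 0 -1;0 0 0 -19.1 -9.3 0 -1",
)

```text
time_s: 12.82
tcp_pos: [696.6, 126.1, 146.2]
orientation: [-0.0, 0.1, 0.995, -0.0]
wrist_force: [0.2, -0.3, 1.1]
gripper_width: 0.1
```

```bash
python3 look.py a7 fl 2
```

```text
12.8167 [140.50021562  50.97994595] 146.24491884950083 168.52437865390738
[-0.07 -0.25  7.18]
[ 1.37 -1.64  7.18]
[ 1.73 -1.98  7.18]
[ 2.48 -3.22  7.18]
[ 3.53 -4.3   7.18]
[ 4.83 -5.13  7.18]
[ 5.56 -5.43  7.18]
[ 6.25 -5.65  7.18]
[ 6.65 -5.64  7.18]
[ 4.25 -5.71  7.18]
```

View pics/a7.png

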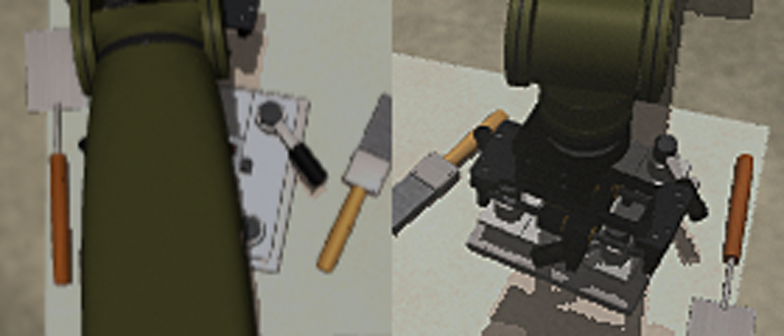

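The arm covers far left here. I'll push it home and watch the force.

Request:
drive_tool(
  rows="0 0 0 -0.1 -0.2 4 -1;0 0 0 -0.1 -0.2 7.1 -1;0 0 0 -0.1 -0.2 7.1 -1;0 0 0 0.7 -1 7.1 -1;0 0 0 1.4 -1.6 7.1 -1;0 0 0 1.7 -2 7.1 -1;0 0 0 2.1 -2.6 7.1 -1;0 0 0 2.5 -3.2 7.1 -1;0 0 0 3 -3.8 7.1 -1;0 0 0 3.5 -4.3 7.1 -1;0 0 0 4.1 -4.7 7.1 -1;0 0 0 4.8 -5.1 7.1 -1;0 0 0 5.3 -5.3 7.1 -1;0 0 0 5.7 -5.5 7.1 -1;0 0 0 6.1 -5.6 7.1 -1;0 0 0 6.3 -5.6 7.1 -1;0 0 0 6.5 -5.6 7.1 -1;0 0 0 6.5 -5.6 7.1 -1",
)

```text
time_s: 14.42
tcp_pos: [626.1, 82.1, 76.0]
orientation: [0.005, 0.101, 0.995, -0.0]
wrist_force: [13.7, -1.7, -6.7]
gripper_width: 0.2
```

```bash
python3 - <<'E'
from h import *
o,M=here();print(RZ.T@(o['tcp_pos'][:2]-C),RZ.T@o['wrist_force'][:2],o['wrist_force'],pt('fl',1.6),pt('fl',1.5))
E
```

```text
[80.3014976  -6.19857953] [13.7585412   1.10803961] [13.70109758 -1.67485311 -6.66533999] [78.43948582 -5.56638148] [85.36955051 -3.36415705]
```

The finger is held at 80 mm (78 predicted for home) with 14 N, against the 2–4 N a turn takes, so far left is on its stop. I retreat and go to near right.

Request:
drive_tool(
  rows="0 0 0 -2.3 0 0 -1;0 0 0 -2.3 0 -4 -1;0 0 0 -2.3 0 -7.1 -1;0 0 0 -2.3 0 -7.1 -1;0 0 0 21.9 -4.2 -7.1 -1;0 0 0 21.9 -4.2 -7.1 -1;0 0 0 21.9 -4.2 -7.1 -1;0 0 0 21.9 -4.2 -7.1 -1;0 0 0 21.9 -4.2 -7.1 -1;0 0 0 21.9 -4.2 -7.1 -1;0 0 0 21.9 -4.2 -7.1 -1;0 0 0 21.9 -4.2 -7.1 -1;0 0 0 21.9 -4.2 -7.1 -1;0 0 0 21.9 -4.2 -7.1 -1",
)

```text
time_s: 15.58
tcp_pos: [400.9, 85.7, 147.1]
orientation: [0.0, 0.101, 0.995, -0.0]
wrist_force: [0.4, 0.4, 0.3]
gripper_width: 0.4
```

```bash
python3 look.py a8 nr 2
```

```text
15.5833 [-141.0186621   -47.86380317] 147.12885318937612 168.4292858072885
[ 0.06 -0.07  7.19]
[-1.38  1.32  7.19]
[-1.74  1.67  7.19]
[-2.49  2.91  7.19]
[-3.53  3.99  7.19]
[-4.83  4.82  7.19]
[-5.56  5.12  7.19]
[-6.25  5.35  7.19]
[-6.65  5.33  7.19]
[-4.25  5.4   7.19]
```

View pics/a8.png

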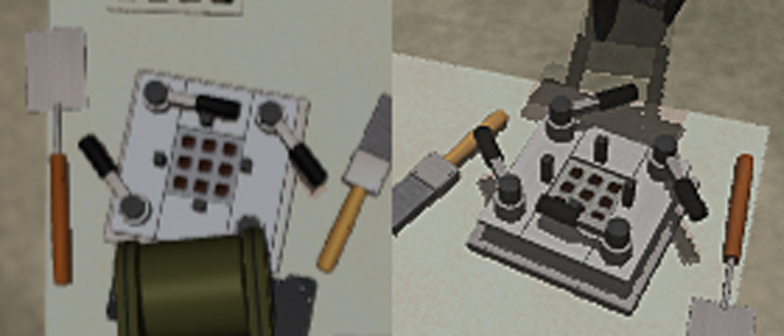

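Far left lies home along the clamp's edge, with its grip at (217,108) against the stop. The other three are still half-way. Near right is next.

Request:
drive_tool(
  rows="0 0 0 0.1 -0.1 4 -1;0 0 0 0.1 -0.1 7.1 -1;0 0 0 0.1 -0.1 7.1 -1;0 0 0 -0.7 0.7 7.1 -1;0 0 0 -1.4 1.3 7.1 -1;0 0 0 -1.7 1.7 7.1 -1;0 0 0 -2.1 2.3 7.1 -1;0 0 0 -2.5 2.9 7.1 -1;0 0 0 -3 3.5 7.1 -1;0 0 0 -3.5 4 7.1 -1;0 0 0 -4.1 4.4 7.1 -1;0 0 0 -4.8 4.8 7.1 -1;0 0 0 -5.3 5 7.1 -1;0 0 0 -5.7 5.2 7.1 -1;0 0 0 -6.1 5.3 7.1 -1;0 0 0 -6.3 5.3 7.1 -1;0 0 0 -6.5 5.3 7.1 -1;0 0 0 -6.5 5.3 7.1 -1",
)

```text
time_s: 17.18
tcp_pos: [472.8, 125.5, 75.4]
orientation: [-0.002, 0.101, 0.995, 0.001]
wrist_force: [-8.0, 3.7, 4.0]
gripper_width: 0.8
```

```bash
python3 - <<'E'
from h import *
o,M=here();print(RZ.T@(o['tcp_pos'][:2]-C),RZ.T@o['wrist_force'][:2],o['wrist_force'],pt('nr',1.6),pt('nr',1.5))
E
```

```text
[-78.61749205   5.51102419] [-8.6176379   2.01688381] [-8.03777236  3.70482371  3.98926076] [-78.43948582   5.56638148] [-85.36955051   3.36415705]
```

Request:
drive_tool(
  rows="0 0 0 -0.2 0 0 -1;0 0 0 -0.2 0 0 -1;0 0 0 2.3 0 0 -1;0 0 0 2.3 0 -4 -1;0 0 0 2.3 0 -7.1 -1;0 0 0 2.3 0 -7.1 -1;0 0 0 -12.6 -14.8 -7.1 -1;0 0 0 -12.6 -14.8 -7.1 -1;0 0 0 -12.6 -14.8 -7.1 -1;0 0 0 -12.6 -14.8 -7.1 -1;0 0 0 -12.6 -14.8 -7.1 -1;0 0 0 -12.6 -14.8 -7.1 -1;0 0 0 -12.6 -14.8 -7.1 -1;0 0 0 -12.6 -14.8 -7.1 -1;0 0 0 -12.6 -14.8 -7.1 -1",
)

```text
time_s: 18.43
tcp_pos: [567.7, -44.7, 146.5]
orientation: [0.0, 0.1, 0.995, 0.0]
wrist_force: [-0.0, 0.3, -0.2]
gripper_width: 0.3
```

```bash
python3 look.py a9 fr 2
```

```text
18.4333 [  48.52760115 -142.19798381] 146.5259515255629 168.4795194387603
[-0.02  0.03  7.17]
[1.37 1.47 7.17]
[1.71 1.83 7.17]
[2.92 2.53 7.17]
[3.99 3.53 7.17]
[4.83 4.77 7.17]
[5.15 5.47 7.17]
[5.39 6.16 7.17]
[5.38 6.56 7.17]
[5.45 4.16 7.17]
```

View pics/a9.png

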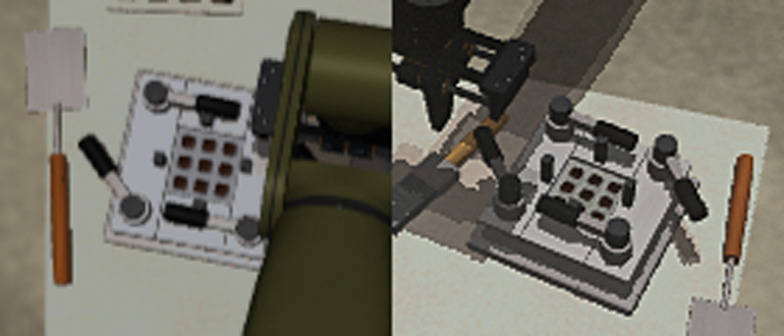

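Near right is home too, with its grip at (186,214) parallel to the edge. Far right is next.

Request:
drive_tool(
  rows="0 0 0 0 0 4 -1;0 0 0 0 0 7.1 -1;0 0 0 0 0 7.1 -1;0 0 0 0.7 0.8 7.1 -1;0 0 0 1.4 1.5 7.1 -1;0 0 0 1.7 1.8 7.1 -1;0 0 0 2.3 2.2 7.1 -1;0 0 0 2.9 2.5 7.1 -1;0 0 0 3.5 3 7.1 -1;0 0 0 4 3.5 7.1 -1;0 0 0 4.4 4.1 7.1 -1;0 0 0 4.8 4.8 7.1 -1;0 0 0 5 5.2 7.1 -1;0 0 0 5.2 5.6 7.1 -1;0 0 0 5.3 6 7.1 -1;0 0 0 5.3 6.3 7.1 -1;0 0 0 5.3 6.5 7.1 -1;0 0 0 5.3 6.5 7.1 -1;0 0 0 5.3 6.5 7.1 -1",
)

```text
time_s: 20.12
tcp_pos: [528.8, 29.1, 75.1]
orientation: [-0.001, 0.101, 0.995, 0.0]
wrist_force: [0.6, -0.6, 0.2]
gripper_width: 0.6
```

```bash
python3 - <<'E'
from h import *
o,M=here();print(RZ.T@(o['tcp_pos'][:2]-C),RZ.T@o['wrist_force'][:2],o['wrist_force'],pt('fr',1.6),pt('fr',1.5))
E
```

```text
[ -4.42121732 -77.62750799] [ 0.69571704 -0.47819161] [ 0.58563208 -0.60804974  0.15145571] [ -5.6230504  -80.37940645] [ -3.23304455 -87.21842299]
```

No stop force yet, so I press further in small steps.

Request:
drive_tool(
  rows="0 0 0 0 0.2 0 -1;0 0 0 0 0.3 0 -1;0 0 0 0 0.3 0 -1;0 0 0 0 0.3 0 -1",
)

```text
time_s: 20.45
tcp_pos: [529.1, 31.6, 75.1]
orientation: [-0.001, 0.101, 0.995, -0.0]
wrist_force: [-2.4, -2.2, 0.0]
gripper_width: 0.1
```

Request:
drive_tool(
  rows="0 0 0 0 0.2 0 -1;0 0 0 0 0.4 0 -1;0 0 0 0 0.4 0 -1;0 0 0 0 0.4 0 -1",
)

```text
time_s: 20.78
tcp_pos: [529.2, 32.3, 75.2]
orientation: [-0.002, 0.1, 0.995, -0.004]
wrist_force: [-5.9, -14.4, 1.6]
gripper_width: 0.6
```

14 N with almost no further travel, so far right is home. On to near left.

Request:
drive_tool(
  rows="0 0 0 0 -2.8 0 -1;0 0 0 0 -2.8 -4 -1;0 0 0 0 -2.8 -7.1 -1;0 0 0 0 -2.8 -7.1 -1;0 0 0 4.5 21.2 -7.1 -1;0 0 0 4.5 21.2 -7.1 -1;0 0 0 4.5 21.2 -7.1 -1;0 0 0 4.5 21.2 -7.1 -1;0 0 0 4.5 21.2 -7.1 -1;0 0 0 4.5 21.2 -7.1 -1;0 0 0 4.5 21.2 -7.1 -1;0 0 0 4.5 21.2 -7.1 -1;0 0 0 4.5 21.2 -7.1 -1;0 0 0 4.5 21.2 -7.1 -1",
)

```text
time_s: 21.95
tcp_pos: [529.0, 251.6, 146.4]
orientation: [-0.0, 0.101, 0.995, 0.0]
wrist_force: [0.6, -0.5, -0.7]
gripper_width: 0.6
```

```bash
python3 look.py a10 nl 2
```

```text
21.95 [-48.82430221 140.33182306] 146.44937536607793 168.37300551207576
[-0.    0.16  7.16]
[-1.4  -1.28  7.16]
[-1.75 -1.63  7.16]
[-2.96 -2.34  7.16]
[-4.03 -3.33  7.16]
[-4.88 -4.57  7.16]
[-5.19 -5.27  7.16]
[-5.43 -5.95  7.16]
[-5.42 -6.35  7.16]
[-5.49 -3.95  7.16]
```

View pics/a10.png

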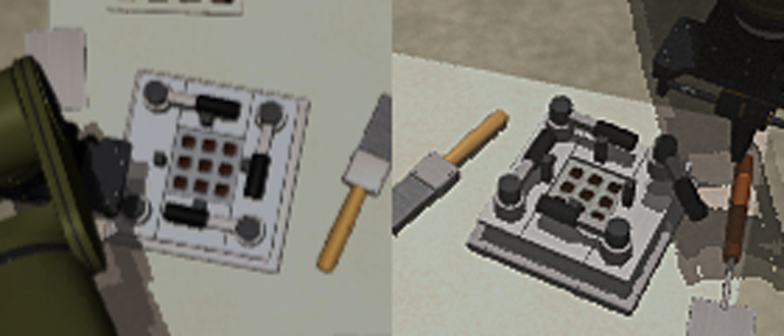

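Three levers now lie home along the edges. The last one is near left.

Request:
drive_tool(
  rows="0 0 0 0 0.1 4 -1;0 0 0 0 0.1 7.1 -1;0 0 0 0 0.1 7.1 -1;0 0 0 -0.7 -0.6 7.1 -1;0 0 0 -1.4 -1.3 7.1 -1;0 0 0 -1.7 -1.6 7.1 -1;0 0 0 -2.3 -2 7.1 -1;0 0 0 -2.9 -2.3 7.1 -1;0 0 0 -3.5 -2.8 7.1 -1;0 0 0 -4 -3.3 7.1 -1;0 0 0 -4.4 -3.9 7.1 -1;0 0 0 -4.8 -4.6 7.1 -1;0 0 0 -5 -5 7.1 -1;0 0 0 -5.2 -5.4 7.1 -1;0 0 0 -5.3 -5.8 7.1 -1;0 0 0 -5.3 -6.1 7.1 -1;0 0 0 -5.3 -6.4 7.1 -1;0 0 0 -5.3 -6.6 7.1 -1;0 0 0 -5.3 -6.6 7.1 -1;0 0 0 -5.3 -6.6 7.1 -1",
)

```text
time_s: 23.72
tcp_pos: [568.8, 179.5, 75.8]
orientation: [0.002, 0.101, 0.995, 0.003]
wrist_force: [4.8, 11.2, -4.6]
gripper_width: 0.7
```

Request:
drive_tool(
  rows="0 0 0 0 -0.2 0 -1;0 0 0 0 -0.2 0 -1;0 0 0 0 3 0 -1;0 0 0 0 3 -4 -1;0 0 0 0 3 -8 -1;0 0 0 0 3 -12 -1;0 0 0 0 25 -14 -1;0 0 0 0 25 -14 -1;0 0 0 0 25 -14 -1;0 0 0 0 25 -14 -1;0 0 0 0 25 -14 -1;0 0 0 0 25 -14 -1;0 0 0 0 25 -14 -1;0 0 0 0 25 -14 -1;0 0 0 0 25 -14 -1;0 0 0 0 25 -14 -1",
)

```text
time_s: 25.05
tcp_pos: [617.7, 420.3, 215.4]
orientation: [-0.0, 0.101, 0.995, -0.001]
wrist_force: [-0.6, -0.3, -0.0]
gripper_width: 0.2
```

```bash
python3 look.py a11 nl 2; python3 - <<'E'
from h import *
import cv2
grab_frame('top')
for k in I:
    d=place_of('top','grip_'+k.replace('f','far_',1).replace('n','near_',1)[:-1]+{'l':'left','r':'right'}[k[1]])
    for e in d[:2]:
        v=RZ.T@(unproj('top',e['location'],78)[:2]-C)-L[I[k]]
        th=(-np.arctan2(v[1],v[0])-I[k]*np.pi/2+np.pi)%(2*np.pi)-np.pi
        print(k,e['confidence'],np.linalg.norm(v),th)
print(get_obs()['wrist_force'],get_obs()['time_s'])
f=cv2.imread('pics/top0.png');g=grab_frame('top')[:,:,::-1];cv2.imwrite('pics/end.png',g)
E
```

```text
25.05 [  4.24275011 323.38894378] 215.39170168033496 168.35428981447714
[  5.27 -18.2   14.08]
[  3.88 -19.63  14.08]
[  3.53 -19.99  14.08]
[  2.32 -20.7   14.08]
[  1.25 -21.69  14.08]
[  0.4  -22.93  14.08]
[  0.08 -23.63  14.08]
[ -0.16 -24.31  14.08]
[ -0.15 -24.71  14.08]
[ -0.21 -22.31  14.08]
fl 0.62 62.72766111413779 1.5834474304291195
fr 0.66 77.90718682287668 1.7926728004711538
nr 0.64 59.09092735188185 1.7041646476121892
nl 0.51 62.04527768173578 1.3663125218069956
[ 0.14714261 -0.40718188 -0.9795721 ] 25.4
```

View pics/a11.png

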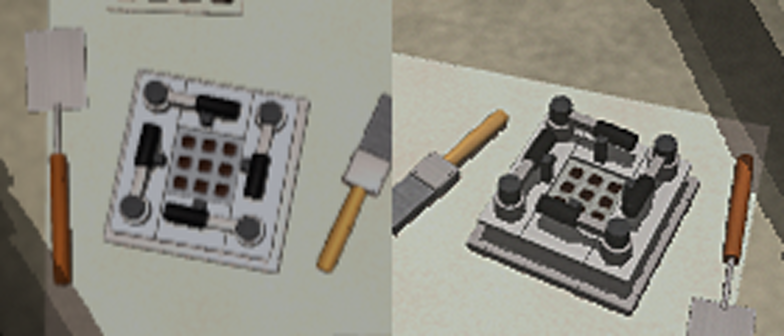

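View pics/end.png

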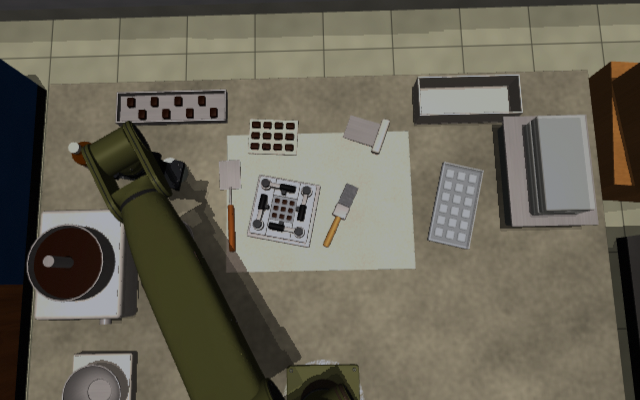

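```bash
python3 -c "
from station import *
print(hand_in())"
```

```text
the job is handed in; nothing more can be done
None
```

I closed the clamp in two crisscross passes with the shut fingers: far left, near right, far right, near left. The first pass took each lever to about 0.8 rad, and the second took each one home. The job is handed in at about 25 s of the 72 s allowed.

**On the stops:** each lever was pushed home until the wrist force rose to about 9–14 N, against the 2–4 N it takes to turn one. Far right showed no stop force at first, so I pressed it about 7 mm further until it read 14 N.

**Final angles:** in the last top picture I read by eye about 1.58 (far left), 1.56 (far right), 1.59 (near right) and 1.63 rad (near left).

**Clearance and other items:** the gripper was well clear and the wrist force about zero. The other items I could see stood where they began. The bowl and the jar were hidden by the arm in that picture, but the fingers never went near either.

**Check that disagreed:** the grip-locating network gave scattered angles in the last picture: 1.58, 1.79, 1.70 and 1.37 rad in the same order. Some of these lie beyond the stop or at the wrong radius (59–78 mm instead of 65), so I relied on the stop forces and the pictures instead.

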